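# Draw the ophthalmoscope from its sloping stand and hold it level over the practice eye

## Task

Draw the ophthalmoscope out of the well of its sloping stand, turn it so that its handle is level and its viewing head looks straight down (the side with the switch uppermost), and hold the middle of the head directly above the dome of the practice eye, raised about 8 cm over it. Finish still holding it there, steady in the gripper and clear of the stand; leave the eye, the cap, the dish and the otoscope where they lie, and do not drop the ophthalmoscope or lay it on the bench.

Things in the scene. Friction and masses are not known exactly. Their poses are not given: they have to be found in the camera images.
- scope_hand: ophthalmoscope: black, 209 mm long, 0.21 kg; round handle 28.4 mm across (y = -104 to +21 mm), neck 16 mm across, then a flat head 73 x 40 x 27 mm (y = 31 to 104). y axis: butt to head; z: square to the head's flat faces; x: across its width. Handle axis at x = -4, z = 14 mm. It starts in the well, head up and away from the robot, about 40 degrees, z up and towards the robot
- butt (a point): point on the handle's axis at the butt end
- grip (a point): point on the handle's axis 94 mm from the butt, near the centre of mass, to pinch at; about 29 mm of bare handle towards the well and 31 mm towards the head. In the well the instrument has 1 to 2 mm of play, so it may lean 2 or 3 degrees and roll a little
- sight (a point): middle of the viewing head, on the handle's axis produced, 78 mm from point grip, half-way through the head's 27 mm thickness; the head looks along the -z axis of the ophthalmoscope, the side with the eyepiece hole and the handle's switch faces +z
- stand: the sloping desk stand, plain grey plastic, fixed to the bench: a flat foot 130 x 90 x 12 mm with its x axis (yaw) pointing away from the robot, origin under the middle of the foot; on it a round well, 45 mm outside, about 32 mm bore, whose axis rises at 40 degrees along the stand's (+x, +z)
- well_mouth (a point): centre of the well's open mouth, 79 mm above the bench
- well_floor (a point): centre of the well's inner floor, 65 mm from the mouth along the axis; the ophthalmoscope's butt rests on it, so it must be drawn 65 mm along the well's axis to come free
- eye: the practice eye: a white dome 24 mm across on a clear disc 47 mm across, 13 mm high in all, loose on the bench; origin under its middle. It may lie at any of three places, the cap and the dish at the others. Two tall microscopes stand behind the places, with eyepieces reaching forward to about x = 0.5 m: swing the arm past nearer the robot (0.36 m from its axis is clear)
- eye_top (a point): top of the eye's dome, 13 mm above the bench
- cap: black rubber eyepiece cap, 43 mm across, 13 mm high, loose on the bench; origin under its middle; a bystander
- dish: petri dish with lid, 59 mm across, 15 mm high, loose on the bench; origin under its middle; a bystander
- otoscope: another black instrument, an otoscope 165 x 60 x 31 mm, lying on the bench to the right of the stand; origin under its middle, y along its handle; a bystander
Mind the look-alikes: they are no part of the job. What is shaped like the eye but green or yellow is not meant.

How it is judged:
By the outcome, as a careful person would: the job done as asked, in the order asked, and still so for the second after the job is handed in, while the arm keeps its last pose, push and grip.
It also fails if it takes over 48 s, if anything falls off the work surface, if the arm or the gripper's body presses on something with over 40 N, if the wrist force passes 120 N, or if a joint passes its speed limit or range.

## Robot

A 6-joint arm with a two-finger parallel gripper is mounted at the origin on a cart in front of the work surface, level with it; the furniture and walls round the work are solid. World frame = base frame: x ahead of the robot, y to its left, z up, the work surface at z = 0. Lengths are in m, angles in rad, forces in N, time in s.
With the tool pointing down it reaches from about 0.325 to 0.9 m from the base axis. Payload 6.1 kg.
Tool frame: the origin (TCP) lies midway between the tips of the shut fingers; the grasp point (between the pads) lies 19 mm behind it; z points along the fingers, y is the line along which they close (so a half turn about z gives the same grasp; the last joint's range is limited). The gripper opens to 87 mm and grips with 3 to 60 N. Pads are 19 mm wide; open, the fingers measure 117 mm over their backs; the gripper's body (75 mm by 190 mm) begins 51 mm behind the grasp point.
Start: joints at [-1.438, 0.22, 1.526, -0, 1.395, -0.126], TCP at [0.16, -0.604, 0.223] pointing down, gripper open.
Joint ranges: [-2.98, 2.98], [-0.91, 2.08], [0.09, 2.57], [-1.24, 4.39], [0.2, 2.65], [-2.68, 2.68]. Speed limits (rad/s): [2.57, 2.57, 3.01, 3.14, 3.14, 3.14].

## Interface

Orientations are given as a 3x3 rotation matrix whose columns are the frame's x, y, z axes.
In Python, from station import manip gives the robot as it stands.
- The arm moves only by the tool arm_command, never from a script. Its argument "motion" is a list of rows, each a list of 7 numbers: the shift along the world's x, y, z in cm, then the turn, a rotation vector about the world's x, y, z in degrees, then the opening, from -1 (shut) to 1 (fully open). A call has 1 to 12 rows; each row is the pose to reach, as a shift and turn from the pose commanded when the call began; what a row does not reach only later rows make up. A row lasts 1/12 s, in which the tool goes at most 41.7 mm and 7.16 degrees, less where a joint would pass 70% of its speed; a pose out of reach is approached as far as the arm can. A call with a gripper value outside its range is refused whole. The fingers move at their own pace and stop on an object; "squeeze" is the grip in N (left out, the last holds). Time passes only in rows, so rows that repeat a pose let the fingers close. It gives the time, the measured TCP pose, the force, the opening and the grip force at its end, in the units of the state.
- manip.sense(): the state, without advancing time (a new reading comes with each control period).
- manip.get_image(name): name is "scene" or "side" or "wrist"; returns the picture (480x640x3 uint8, red, green, blue); there is no depth.
- manip.camera_info(name): a dict with "K" (3x3 intrinsics, pixels), "camera_from_world" (4x4, takes a point from world to camera coordinates). Camera axes: x right, y up, looking along -z (the intrinsics and any distortion apply to the point x, -y, -z); pixel columns grow to the right and rows downward; lengths in m; the calibration is good to about 2 mm. A picture is of the moment at which its call begins: read the wrist's pose just before it. camera_info takes no time and is no camera call; for the wrist camera it gives the pose at the moment of the call.
- manip.close_job(): hands the job in; it is judged then, once.
The state is a dict: "clock": time; "joint_positions": joint angles; "joint_vel": joint speeds; "effort": joint torques, N m; "tool_pos": TCP position; "tool_rot": TCP orientation; "contact_force": force on the tool from outside, world axes, zero at the start; "wrist_torque": the same for the moment, N m; "grip_width": opening from 0.0 (shut) to 1.0 (fully open); "grasp_force": force on a finger pad.
Only numpy, scipy, OpenCV 4.12 (cv2) and the standard library are available. Lean on these libraries where they do the work, as an engineer would, in place of code of your own. Each camera call takes 0.05 s, during which the arm holds its last target. There are 200 camera calls.

## Working session

There is one attempt and no reset: what is moved stays moved. The work goes in short steps, Python scripts to look and compute and a tool call to move; the robot and the scene stay as the last step left them, time stands still between calls to the robot, and variables do not carry over. Pictures are saved under pics/ and viewed, at most 10 in all, crops included, and the job is handed in when it is done.

Besides the shell and the picture viewer there is one more tool, called after "Request:" as name(argument=value, ...) on one line, values as JSON. arm_command: Moves the arm, as the interface text tells. Its arguments: {"type":"object","properties":{"motion":{"type":"array","items":{"type":"array","items":{"type":"number"}}},"squeeze":{"type":"number"}},"required":["motion"]}

```bash
mkdir -p pics; ls; python3 - <<'E'
from station import manip
import cv2,numpy as np
for n in ["scene","side"]:
    im=manip.get_image(n); cv2.imwrite(f"pics/{n}0.png",im[:,:,::-1])
    c=manip.camera_info(n); print(n,c)
print(manip.sense())
E
```

```text
pics
scene {'K': array([[585.17570938,   0.        , 312.63932401],
       [  0.        , 585.17570938, 226.82557241],
       [  0.        ,   0.        ,   1.        ]]), 'camera_from_world': array([[ 9.51719658e-01, -3.06968540e-01,  9.53030285e-05,
        -5.22142204e-01],
       [ 2.72248655e-01,  8.44218105e-01,  4.61710365e-01,
        -1.96599599e-01],
       [-1.41811013e-01, -4.39392885e-01,  8.87030738e-01,
        -1.25242624e+00],
       [ 0.00000000e+00,  0.00000000e+00,  0.00000000e+00,
         1.00000000e+00]])}
side {'K': array([[577.12621124,   0.        , 320.60139153],
       [  0.        , 577.12621124, 243.94360843],
       [  0.        ,   0.        ,   1.        ]]), 'camera_from_world': array([[ 9.99608404e-01, -2.09029144e-02,  1.86039666e-02,
        -5.22209200e-01],
       [-1.50575436e-03,  6.23691832e-01,  7.81668876e-01,
        -9.07995185e-02],
       [-2.79422996e-02, -7.81390790e-01,  6.23416122e-01,
        -1.54664478e+00],
       [ 0.00000000e+00,  0.00000000e+00,  0.00000000e+00,
         1.00000000e+00]])}
{'clock': 0.1, 'joint_positions': array([-1.43811250e+00,  2.21161373e-01,  1.52747714e+00, -2.37715710e-05,
        1.39470197e+00, -1.26071523e-01]), 'joint_vel': array([-0.00164556, -0.00297993, -0.0020491 , -0.0008603 , -0.00173712,
        0.00135353]), 'effort': array([ 1.06990956e-03, -4.95947742e+01, -3.88517690e+01,  7.00143934e-02,
        5.16297366e-02, -5.10982727e-05]), 'tool_pos': array([ 0.15985553, -0.60364016,  0.22154826]), 'tool_rot': array([[ 9.66708158e-01,  2.55881363e-01, -2.54426828e-04],
       [ 2.55881414e-01, -9.66706632e-01,  1.72936859e-03],
       [ 1.96557088e-04, -1.73689782e-03, -9.99998472e-01]]), 'contact_force': array([-0.69488305,  0.65542344, -0.67466958]), 'wrist_torque': array([-0.00607659,  0.0087445 ,  0.05020407]), 'grasp_force': 0.0, 'grip_width': 0.9975938572533454}
```

View pics/scene0.png

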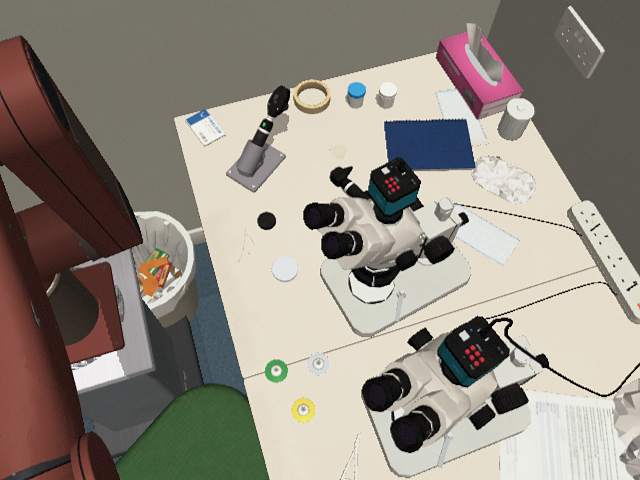

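View pics/side0.png

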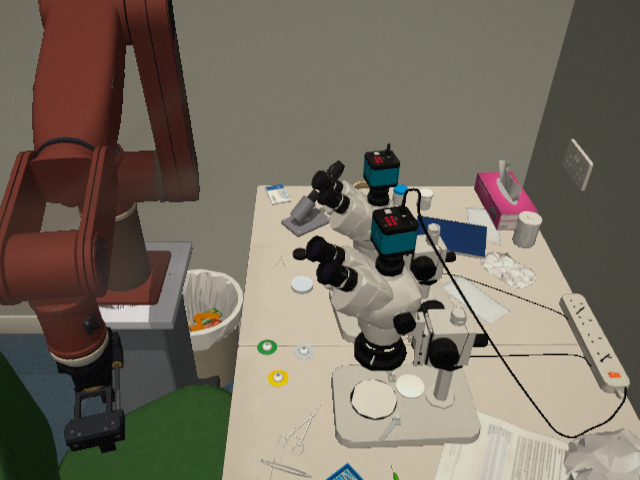

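The scene view shows the stand with the ophthalmoscope: foot about (257,165), head (278,100). The clear eye is at (318,362) in scene and (304,351) in side, next to the green and yellow decoys. The cap is at (266,220), the dish at (285,268) and the otoscope at (345,180).

```bash
cat > h.py <<'E'
import numpy as np,cv2
from station import manip
def ray(c,u,v):
    K=c["K"];T=c["camera_from_world"];R=T[:3,:3]
    d=np.array([(u-K[0,2])/K[0,0],-(v-K[1,2])/K[1,1],-1.]);d=R.T@d
    return -R.T@T[:3,3],d/np.linalg.norm(d)
def plane(c,u,v,z):
    o,d=ray(c,u,v);return o+d*(z-o[2])/d[2]
def tri(c1,p1,c2,p2):
    o1,d1=ray(c1,*p1);o2,d2=ray(c2,*p2)
    s=np.linalg.lstsq(np.c_[d1,-d2],o2-o1,rcond=None)[0]
    a,b=o1+s[0]*d1,o2+s[1]*d2
    return (a+b)/2,np.linalg.norm(a-b)
def proj(c,p):
    q=c["camera_from_world"]@np.r_[p,1];K=c["K"]
    return K[0,0]*q[0]/-q[2]+K[0,2],K[1,2]-K[1,1]*q[1]/-q[2]
E
python3 - <<'E'
from h import *
S,D=manip.camera_info("scene"),manip.camera_info("side")
a=cv2.imread("pics/scene0.png");b=cv2.imread("pics/side0.png")
A=cv2.resize(a[75:195,215:315],None,fx=4,fy=4,interpolation=cv2.INTER_CUBIC)
B=cv2.resize(b[155:240,270:360],None,fx=4,fy=4,interpolation=cv2.INTER_CUBIC)
o=np.zeros((480,760,3),np.uint8);o[:480,:400]=A;o[:340,400:760]=B;cv2.imwrite("pics/crop1.png",o)
for n,c,p in [("eye",S,(318,362)),("eye",D,(304,351)),("cap",S,(266,220)),("dish",S,(285,268))]: print(n,plane(c,*p,.012 if n=="eye" else .013))
for n,im,c,(x0,y0,x1,y1) in [("scene",a,S,(215,130,300,195)),("side",b,D,(270,195,345,240))]:
    hsv=cv2.cvtColor(im,cv2.COLOR_BGR2HSV); k=np.zeros(im.shape[:2],np.uint8)
    k[y0:y1,x0:x1]=((hsv[y0:y1,x0:x1,2]>60)&(hsv[y0:y1,x0:x1,2]<170)&(hsv[y0:y1,x0:x1,1]<60))*255
    cs=max(cv2.findContours(k,0,2)[0],key=cv2.contourArea)
    ap=cv2.approxPolyDP(cs,3,True)[:,0]; print(n,cv2.contourArea(cs)); 
    for p in ap: print(p,plane(c,*p,.012).round(4))
E
```

```text
eye [ 0.47778342 -0.25538002  0.012     ]
eye [ 0.47793557 -0.26781309  0.012     ]
cap [0.46606373 0.09409807 0.013     ]
dish [ 0.47330365 -0.03461648  0.013     ]
scene 1733.0
[286 130] [0.5835 0.3258 0.012 ]
[259 130] [0.5191 0.3466 0.012 ]
[268 135] [0.5363 0.3248 0.012 ]
[262 147] [0.5123 0.2944 0.012 ]
[250 141] [0.4888 0.321  0.012 ]
[257 130] [0.5143 0.3481 0.012 ]
[226 175] [0.408  0.2422 0.012 ]
[254 192] [0.4596 0.1757 0.012 ]
[285 157] [0.5578 0.2486 0.012 ]
[270 144] [0.5336 0.297  0.012 ]
[274 134] [0.5514 0.3232 0.012 ]
side 1427.5
[281 221] [0.4078 0.2424 0.012 ]
[298 237] [0.4598 0.1641 0.012 ]
[329 222] [0.5525 0.238  0.012 ]
[344 234] [0.5947 0.1788 0.012 ]
[344 212] [0.6006 0.2902 0.012 ]
[333 210] [0.5669 0.3007 0.012 ]
[340 205] [0.59  0.328 0.012]
[342 195] [0.5991 0.3844 0.012 ]
[334 209] [0.5703 0.3061 0.012 ]
[317 200] [0.5182 0.3554 0.012 ]
[323 206] [0.5364 0.3222 0.012 ]
[316 208] [0.5144 0.3112 0.012 ]
[304 195] [0.4769 0.3835 0.012 ]
[291 215] [0.4373 0.2735 0.012 ]
```

View pics/crop1.png

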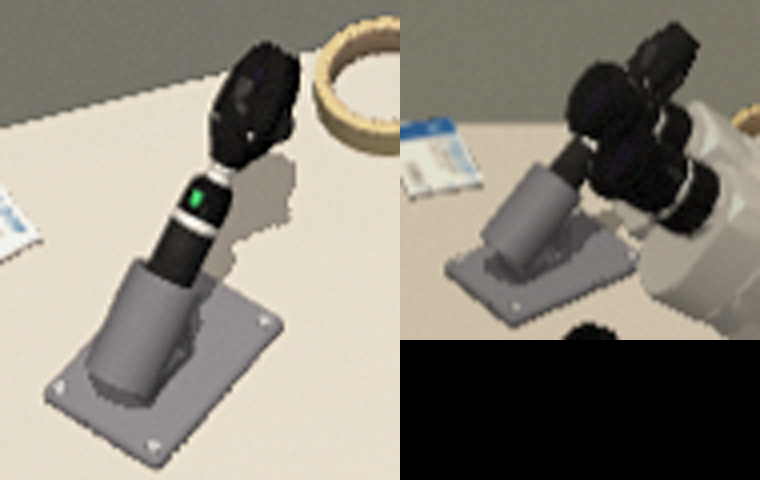

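The crop shows the stand in scene pixels: well mouth rim near (257,143), ring (263,131), neck (270,119), and the foot's screws at (229.5,171.5), (253,186.5) and (281,155). In the side view an eyepiece hides the neck.

```bash
python3 - <<'E'
from h import *
S,D=manip.camera_info("scene"),manip.camera_info("side")
print("screws",[plane(S,*p,.012).round(4) for p in [(229.5,171.5),(253.25,186.5),(281,155)]])
print("side",[plane(D,*p,.012).round(4) for p in [(298.5,231.5),(328.7,218.7)]])
print("eyepieces",tri(S,(316,215),D,(320,180)),tri(S,(335,244),D,(325,197)))
print("eyepR",tri(S,(380,392),D,(318,248)),tri(S,(408,432),D,(332,272)))
# ring, neck points
print("neck",tri(S,(270,119),D,(317,188)))
W=manip.camera_info("wrist")["camera_from_world"];s=manip.sense()
R=s["tool_rot"];print("cam in tool",R.T@(-W[:3,:3].T@W[:3,3]-s["tool_pos"]));print((W[:3,:3]@R).round(3))
a=cv2.imread("pics/scene0.png");b=cv2.imread("pics/side0.png")
for n,im,(u,v),c in [("scene",a,(318,362),S),("side",b,(304,351),D)]:
    p=im[v-20:v+20,u-20:u+20].astype(int);bg=np.median(p.reshape(-1,3),0)
    m=(np.abs(p-bg).sum(2)>20).astype(np.uint8)
    M=cv2.moments(max(cv2.findContours(m,0,1)[0],key=cv2.contourArea));q=(M['m10']/M['m00']+u-20,M['m01']/M['m00']+v-20)
    print(n,q,M['m00'],plane(c,*q,.003))
E
```

```text
screws [array([0.4185, 0.2494, 0.012 ]), array([0.4619, 0.1909, 0.012 ]), array([0.5502, 0.2572, 0.012 ])]
side [array([0.461 , 0.1905, 0.012 ]), array([0.5521, 0.2549, 0.012 ])]
eyepieces (array([ 0.51270146, -0.12435215,  0.38986862]), np.float64(0.0029230421092157196)) (array([ 0.5238063 , -0.17983896,  0.38467644]), np.float64(0.006840947979932461))
eyepR (array([ 0.50182418, -0.42144513,  0.4450546 ]), np.float64(0.0016556317177332212)) (array([ 0.52075396, -0.47660987,  0.4401255 ]), np.float64(0.0032168045174560266))
neck (array([0.52868907, 0.30142778, 0.09687974]), np.float64(0.026334482203295286))
cam in tool [ 0.06643877 -0.00065279 -0.16303424]
[[ 0.001  1.    -0.   ]
 [ 0.969 -0.001  0.248]
 [ 0.248 -0.001 -0.969]]
scene (317.91350710900474, 362.57740916271723) 422.0 [ 0.4780352  -0.25427541  0.003     ]
side (303.8751560549313, 350.1666666666667) 267.0 [ 0.47763191 -0.25746404  0.003     ]
```

Request:
arm_command(motion=[[4,28,3,0,0,0,1],[4,28,3,0,0,0,1],[4,28,3,0,0,0,1],[4,28,3,0,0,0,1],[4,28,3,0,0,0,1],[4,28,3,0,0,0,1],[4,28,3,0,0,0,1],[20,50,3,0,0,0,1],[20,50,3,0,0,0,1],[20,50,3,0,0,0,1],[20,50,3,0,0,0,1],[20,50,3,0,0,0,1]])

```text
clock: 1.1
tool_pos: [0.323, -0.1538, 0.2526]
tool_rot: [[0.967, 0.255, 0.001], [0.255, -0.967, -0.001], [0.001, 0.001, -1.0]]
contact_force: [1.4, -0.1, -0.1]
grip_width: 1.0
grasp_force: 0.0
```

```bash
cat >> h.py <<'E'
from scipy.spatial.transform import Rotation as Ro
def pose(psi,el):
    p,e=np.radians([psi,el]);a=np.array([np.cos(e)*np.cos(p),np.cos(e)*np.sin(p),np.sin(e)])
    n=np.array([-np.sin(e)*np.cos(p),-np.sin(e)*np.sin(p),np.cos(e)])
    return np.c_[a,np.cross(-n,a),-n]
def delta(R,t):
    s=manip.sense();print("t",s["clock"],"shift cm",((t-s["tool_pos"])*100).round(2),"rot deg",np.degrees(Ro.from_matrix(R@s["tool_rot"].T).as_rotvec()).round(2))
E
python3 - <<'E'
from h import *
S=manip.camera_info("scene")
m=plane(S,256.2,143.7,.079);R=pose(36.6,40)
g=m+.029*R[:,0];print(m,g)
delta(R,g-.11*R[:,2]); 
u=np.array([np.cos(np.radians(36.6)),np.sin(np.radians(36.6))]);print("mouth in stand",(m[:2]-[.485,.2525])@u,(m[:2]-[.485,.2525])@[-u[1],u[0]])
E
```

```text
[0.49407429 0.26032449 0.079     ] [0.51190911 0.27356979 0.09764084]
t 1.1 shift cm [13.22 38.53 -7.07] rot deg [ 17.47 -36.2   20.94]
mouth in stand 0.011950151543818474 0.0008713176045752119
```

Request:
arm_command(motion=[[2,24,0,0,0,20,1],[2,24,0,0,0,20,1],[2,24,0,0,0,20,1],[2,24,0,0,0,20,1],[2,24,0,0,0,20,1],[2,24,0,0,0,20,1],[13.2,38.5,-6,17.5,-36.2,20.9,1],[13.2,38.5,-6,17.5,-36.2,20.9,1],[13.2,38.5,-6,17.5,-36.2,20.9,1],[13.2,38.5,-6,17.5,-36.2,20.9,1],[13.2,38.5,-6,17.5,-36.2,20.9,1],[13.2,38.5,-6,17.5,-36.2,20.9,1]])

```text
clock: 2.1
tool_pos: [0.4533, 0.2309, 0.1894]
tool_rot: [[0.615, 0.598, 0.515], [0.456, -0.802, 0.386], [0.644, -0.003, -0.765]]
contact_force: [-1.7, 0.2, -1.3]
grip_width: 1.004
grasp_force: 0.0
```

Request:
arm_command(motion=[[0,0,0,0,0,0,1],[0,0,0,0,0,0,1],[0,0,0,0,0,0,1]])

```text
clock: 2.35
tool_pos: [0.4554, 0.2289, 0.194]
tool_rot: [[0.615, 0.596, 0.516], [0.457, -0.803, 0.383], [0.642, 0.0, -0.766]]
contact_force: [-0.5, -0.4, 1.7]
grip_width: 1.002
grasp_force: 0.0
```

```bash
python3 - <<'E'
from h import *
c=manip.camera_info("wrist");im=manip.get_image("wrist")
g=np.array([.512,.2736,.0976]);R=pose(36.6,40)
print(c["K"],proj(c,g),proj(c,g-.029*R[:,0]),proj(c,g+.029*R[:,0]));delta(R,g-.11*R[:,2])
cv2.imwrite("pics/w1.png",im[:,:,::-1])
E
```

```text
[[351.32340737   0.         318.69060875]
 [  0.         351.32340737 239.01129657]
 [  0.           0.           1.        ]] (np.float64(317.41152014553944), np.float64(240.66763483682223)) (np.float64(317.4037827794906), np.float64(273.48239183339456)) (np.float64(317.41964843966275), np.float64(206.194922188645))
t 2.4 shift cm [-0.05  0.24 -1.28] rot deg [ 0.02  0.05 -0.01]
```

View pics/w1.png

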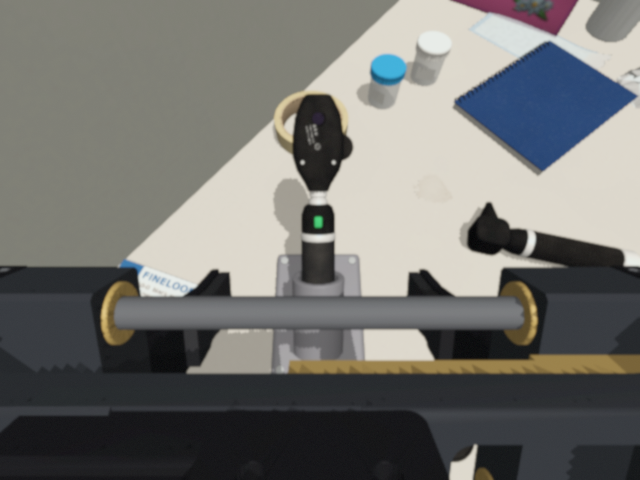

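The wrist view has the handle at column 318, the well mouth at row ~278 and the ring at (318,238). The predictions were column 317.4 and row 273, so my pose estimate holds. Approaching along the tool axis.

Request:
arm_command(motion=[[0,0.2,-1.2,0,0,0,1],[1,1,-2.9,0,0,0,1],[2,1.7,-4.4,0,0,0,1],[3,2.5,-5.8,0,0,0,1],[4,3.2,-7.3,0,0,0,1],[5,4,-8.8,0,0,0,1],[5.8,4.6,-10.1,0,0,0,1],[6.6,5.2,-11.2,0,0,0,1],[6.6,5.2,-11.2,0,0,0,1],[6.6,5.2,-11.2,0,0,0,1],[6.6,5.2,-11.2,0,0,0,1]])

```text
clock: 3.32
tool_pos: [0.5212, 0.2815, 0.0817]
tool_rot: [[0.614, 0.597, 0.516], [0.457, -0.802, 0.384], [0.643, -0.0, -0.766]]
contact_force: [0.3, -0.3, -0.4]
grip_width: 1.0
grasp_force: 0.0
```

```bash
python3 - <<'E'
from h import *
g=np.array([.512,.2736,.0976]);R=pose(36.6,40)
delta(R,g+.019*R[:,2]);cv2.imwrite("pics/w2.png",manip.get_image("wrist")[:,:,::-1])
E
```

```text
t 3.3167 shift cm [ 0.06 -0.07  0.14] rot deg [-0.04  0.01 -0.07]
```

View pics/w2.png

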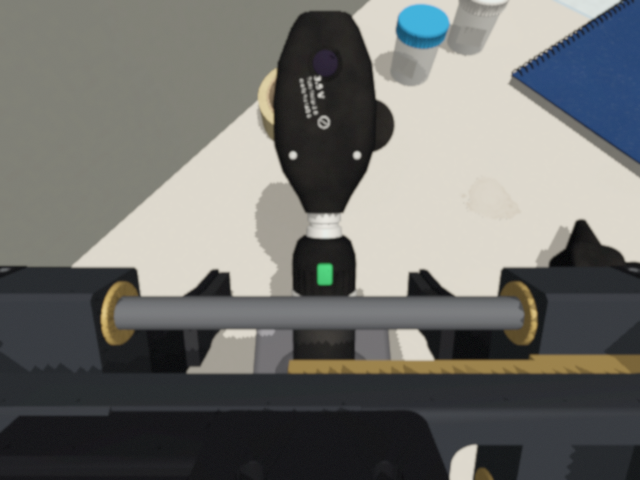

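The handle is centred at column 324, about 2 mm to tool +y, and its shoulder is at row 238 against 235 predicted. I'll correct sideways and close.

Request:
arm_command(motion=[[0.2,-0.2,0.1,0,0,0,1],[0.2,-0.2,0.1,0,0,0,0],[0.2,-0.2,0.1,0,0,0,-0.3],[0.2,-0.2,0.1,0,0,0,-1],[0.2,-0.2,0.1,0,0,0,-1],[0.2,-0.2,0.1,0,0,0,-1],[0.2,-0.2,0.1,0,0,0,-1],[0.2,-0.2,0.1,0,0,0,-1],[0.2,-0.2,0.1,0,0,0,-1],[0.2,-0.2,0.1,0,0,0,-1],[0.2,-0.2,0.1,0,0,0,-1],[0.2,-0.2,0.1,0,0,0,-1]], squeeze=35)

```text
clock: 4.37
tool_pos: [0.5224, 0.2794, 0.0815]
tool_rot: [[0.615, 0.597, 0.515], [0.457, -0.802, 0.384], [0.642, -0.001, -0.766]]
contact_force: [-0.1, 1.3, 0.6]
grip_width: 0.316
grasp_force: 35.0
```

Request:
arm_command(motion=[[0.31,0.23,0.32,0,0,0,-1],[0.62,0.46,0.64,0,0,0,-1],[0.92,0.69,0.96,0,0,0,-1],[1.23,0.91,1.28,0,0,0,-1],[1.54,1.14,1.6,0,0,0,-1],[1.85,1.37,1.93,0,0,0,-1],[2.15,1.6,2.25,0,0,0,-1]])

```text
clock: 4.95
tool_pos: [0.5298, 0.2893, 0.0867]
tool_rot: [[0.632, 0.6, 0.491], [0.468, -0.8, 0.376], [0.618, -0.008, -0.786]]
contact_force: [-22.2, -30.2, -13.0]
grip_width: 0.32
grasp_force: 35.2
```

```bash
python3 - <<'E'
from h import *
s=manip.sense();print({k:np.round(v,3) for k,v in s.items()})
a=manip.get_image("scene")[60:210,200:350,::-1];w=manip.get_image("wrist")[:,:,::-1];d=manip.get_image("side")[140:250,250:360,::-1]
o=np.zeros((600,800,3),np.uint8)
o[:450,:450]=cv2.resize(a,(450,450));o[:350,450:800]=cv2.resize(d,(350,350));o[360:600,480:800]=cv2.resize(w,(320,240));cv2.imwrite("pics/c3.png",o)
E
```

```text
{'clock': np.float64(4.95), 'joint_positions': array([ 0.218, -0.056,  2.259,  0.712,  0.411,  0.563]), 'joint_vel': array([ 0.06 ,  0.036, -0.142, -0.146,  0.028,  0.223]), 'effort': array([ 1.0827e+01, -4.6657e+01, -6.3784e+01,  7.1050e+00, -5.4260e+00,
       -2.1000e-02]), 'tool_pos': array([0.53 , 0.289, 0.087]), 'tool_rot': array([[ 0.632,  0.6  ,  0.491],
       [ 0.468, -0.8  ,  0.376],
       [ 0.618, -0.008, -0.786]]), 'contact_force': array([-22.215, -30.206, -13.007]), 'wrist_torque': array([-4.883,  3.663, -0.911]), 'grasp_force': np.float64(35.2), 'grip_width': np.float64(0.32)}
```

View pics/c3.png

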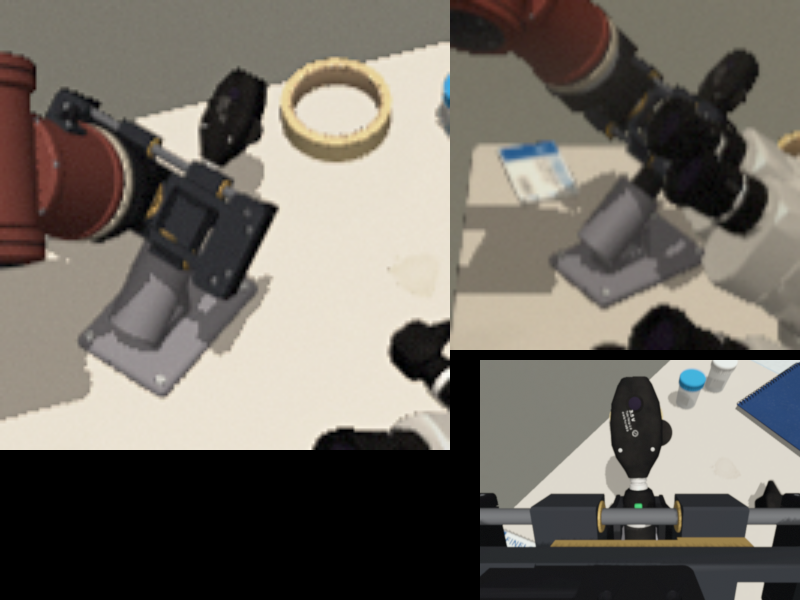

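The head slipped about 10 mm down in the pads while the tool was pulled off line by roughly 40 N of resistance, so the handle is wedged in the well. I'll unload first and check the force.

Request:
arm_command(motion=[[-0.6,-0.5,-0.6,0,0,0,-1],[-1.2,-0.9,-1.3,0,0,0,-1],[-1.4,-1.0,-1.5,0,0,0,-1],[-1.4,-1.0,-1.5,0,0,0,-1]])

```text
clock: 5.43
tool_pos: [0.5289, 0.2855, 0.0882]
tool_rot: [[0.616, 0.597, 0.513], [0.457, -0.802, 0.384], [0.641, -0.002, -0.767]]
contact_force: [-2.3, 0.7, -3.2]
grip_width: 0.316
grasp_force: 34.9
```

```bash
python3 - <<'E'
from h import *
s=manip.sense();R=s["tool_rot"];print(s["tool_pos"],"F in tool",(R.T@s["contact_force"]).round(1),"M",(R.T@s["wrist_torque"]).round(2),s["joint_positions"].round(3))
delta(pose(36.6,40),np.array([.5224,.2794,.0815]))
w=manip.get_image("wrist");c=manip.camera_info("wrist")
g=cv2.cvtColor(w,cv2.COLOR_RGB2GRAY)
for r in range(20,265,20):
    x=np.where(g[r,230:420]<60)[0]+230
    print(r,x.min() if len(x) else 0,x.max() if len(x) else 0,end="; ")
cv2.imwrite("pics/w4.png",w[:,:,::-1])
E
```

```text
[0.52894602 0.28550512 0.08818474] F in tool [-3.1 -2.   1.5] M [ 0.23 -0.83  0.19] [ 0.205 -0.072  2.287  0.797  0.389  0.472]
t 5.4333 shift cm [-0.65 -0.61 -0.67] rot deg [-0.02 -0.16 -0.07]
20 0 0; 40 283 339; 60 274 349; 80 267 357; 100 264 361; 120 263 365; 140 263 383; 160 264 379; 180 269 360; 200 277 352; 220 291 340; 240 0 0; 260 294 342;
```

Force is now about 4 N. Pulling at 60 mm/s let the joints lag sideways and wedge the handle. I'll let go, return to the grip pose, regrip and pull slowly.

Request:
arm_command(motion=[[0,0,0,0,0,0,0],[0,0,0,0,0,0,1],[0,0,0,0,0,0,1],[0,0,0,0,0,0,1],[-0.3,-0.3,-0.3,0,0,0,1],[-0.6,-0.6,-0.7,0,0,0,1],[-0.6,-0.6,-0.7,0,0,0,1],[-0.6,-0.6,-0.7,0,0,0,1],[-0.6,-0.6,-0.7,0,0,0,1]])

```text
clock: 6.23
tool_pos: [0.5243, 0.2792, 0.0823]
tool_rot: [[0.615, 0.597, 0.516], [0.457, -0.803, 0.384], [0.643, -0.001, -0.766]]
contact_force: [0.0, 0.3, 1.0]
grip_width: 0.914
grasp_force: 0.0
```

```bash
cat >> h.py <<'E'
def prof(name):
    w=manip.get_image("wrist");g=cv2.cvtColor(w,cv2.COLOR_RGB2GRAY)
    for r in list(range(4,40,4))+list(range(40,290,15)):
        x=np.where(g[r,230:420]<60)[0]+230
        if len(x): print(r,x.min(),x.max(),end="; ")
    cv2.imwrite("pics/%s.png"%name,w[:,:,::-1])
E
python3 - <<'E'
from h import *
delta(pose(36.6,40),np.array([.5224,.2794,.0815]));prof("w5")
g=cv2.cvtColor(cv2.imread("pics/w2.png"),cv2.COLOR_BGR2GRAY);print()
for r in list(range(4,40,4))+list(range(40,290,15)):
    x=np.where(g[r,230:420]<60)[0]+230
    if len(x): print(r,x.min(),x.max(),end="; ")
E
```

```text
t 6.2333 shift cm [-0.19  0.02 -0.08] rot deg [-0.03 -0.03 -0.02]
16 290 338; 20 286 341; 24 284 343; 28 281 345; 32 279 347; 36 278 348; 40 276 350; 55 271 356; 70 267 360; 85 266 362; 100 264 364; 115 265 381; 130 264 382; 145 266 374; 160 270 359; 175 276 353; 190 285 344; 205 293 336; 250 287 343; 265 285 346; 280 230 419; 
12 308 341; 16 299 350; 20 296 352; 24 294 354; 28 291 357; 32 290 358; 36 288 360; 40 287 361; 55 281 367; 70 278 371; 85 276 372; 100 274 375; 115 275 390; 130 274 391; 145 276 382; 160 280 368; 175 286 362; 190 295 352; 205 303 344; 250 295 352; 265 293 354; 280 293 419;
```

Request:
arm_command(motion=[[-0.1,0.1,0,0,0,0,1],[-0.1,0.1,0,0,0,0,0],[-0.1,0.1,0,0,0,0,-0.3],[-0.1,0.1,0,0,0,0,-1],[-0.1,0.1,0,0,0,0,-1],[-0.1,0.1,0,0,0,0,-1],[-0.1,0.1,0,0,0,0,-1],[-0.1,0.1,0,0,0,0,-1],[-0.1,0.1,0,0,0,0,-1],[-0.1,0.1,0,0,0,0,-1]], squeeze=45)

```text
clock: 7.12
tool_pos: [0.523, 0.2803, 0.0821]
tool_rot: [[0.615, 0.597, 0.515], [0.457, -0.802, 0.384], [0.642, -0.001, -0.766]]
contact_force: [0.5, -0.4, 0.9]
grip_width: 0.403
grasp_force: 0.0
```

Request:
arm_command(motion=[[0.06,0.05,0.06,0,0,0,-1],[0.12,0.09,0.13,0,0,0,-1],[0.18,0.14,0.19,0,0,0,-1],[0.25,0.18,0.26,0,0,0,-1],[0.31,0.23,0.32,0,0,0,-1],[0.37,0.27,0.39,0,0,0,-1],[0.37,0.27,0.39,0,0,0,-1],[0.37,0.27,0.39,0,0,0,-1]])

```text
clock: 7.78
tool_pos: [0.5237, 0.2813, 0.0822]
tool_rot: [[0.619, 0.597, 0.511], [0.459, -0.802, 0.381], [0.637, -0.001, -0.77]]
contact_force: [-9.8, -14.6, -1.2]
grip_width: 0.313
grasp_force: 45.0
```

```bash
python3 - <<'E'
from h import *
s=manip.sense();R=s["tool_rot"];print(s["tool_pos"],"F in tool",(R.T@s["contact_force"]).round(1),"M",(R.T@s["wrist_torque"]).round(2),s["grasp_force"])
prof("w6")
E
```

```text
[0.52372583 0.28125711 0.08217564] F in tool [-13.5   5.8  -9.6] M [-0.97 -2.51 -0.13] 44.99095121929713
16 294 338; 20 289 341; 24 287 343; 28 284 346; 32 282 348; 36 280 350; 40 279 351; 55 273 357; 70 269 362; 85 268 363; 100 267 366; 115 267 382; 130 266 384; 145 268 377; 160 272 361; 175 278 356; 190 287 347; 205 295 339; 250 290 346; 265 288 349; 280 230 419;
```

It's still jammed: the force in tool axes is (-13.5, 5.8, -9.6) N. The compliant arm is pressing the handle sideways in the bore, so I'll offset the command to cancel the side force.

Request:
arm_command(motion=[[0,-0.1,0.1,0,0,0,-1],[0,-0.2,0.2,0,0,0,-1],[-0.1,-0.3,0.3,0,0,0,-1],[-0.1,-0.3,0.3,0,0,0,-1],[-0.1,-0.3,0.3,0,0,0,-1]])

```text
clock: 8.25
tool_pos: [0.5248, 0.2803, 0.0883]
tool_rot: [[0.616, 0.597, 0.514], [0.457, -0.802, 0.385], [0.642, -0.002, -0.767]]
contact_force: [-1.7, 2.0, -6.9]
grip_width: 0.314
grasp_force: 45.0
```

```bash
cat >> h.py <<'E'
def ft():
    s=manip.sense();R=s["tool_rot"];F=R.T@s["contact_force"];M=R.T@s["wrist_torque"]
    print(s["clock"],s["tool_pos"].round(4),"Ft",F.round(1),"Mgrasp",(M-np.cross([0,0,.17],F)).round(2),"along/lat mm",(pose(36.6,40).T@(s["tool_pos"]-[.523,.2803,.0821])*1e3).round(1),"rot",np.degrees(Ro.from_matrix(R@pose(36.6,40).T).as_rotvec()).round(2))
E
python3 -c "
from h import *
ft()"
```

```text
8.25 [0.5248 0.2803 0.0883] Ft [-4.5 -2.6  5.2] Mgrasp [-0.03 -0.05  0.15] along/lat mm [ 5.1  1.1 -3.8] rot [0.04 0.15 0.08]
```

Free: it has slid 5 mm. Continuing slowly with a small relaxation.

Request:
arm_command(motion=[[0.1,0.12,0.05,0,0,0,-1],[0.19,0.19,0.14,0,0,0,-1],[0.28,0.26,0.24,0,0,0,-1],[0.37,0.33,0.34,0,0,0,-1],[0.46,0.4,0.44,0,0,0,-1],[0.55,0.47,0.53,0,0,0,-1],[0.65,0.54,0.63,0,0,0,-1],[0.74,0.61,0.73,0,0,0,-1]])

```text
clock: 8.92
tool_pos: [0.5332, 0.2862, 0.0963]
tool_rot: [[0.615, 0.597, 0.515], [0.457, -0.802, 0.384], [0.642, -0.001, -0.766]]
contact_force: [-1.6, 1.1, -7.1]
grip_width: 0.311
grasp_force: 45.0
```

```bash
python3 -c "
from h import *
ft()"
```

```text
8.9167 [0.5332 0.2862 0.0963] Ft [-5.1 -1.9  5.1] Mgrasp [0.03 0.04 0.19] along/lat mm [18.1  1.3 -3.4] rot [0.02 0.05 0.04]
```

Request:
arm_command(motion=[[0.14,0.11,0.11,0,0,0,-1],[0.27,0.21,0.22,0,0,0,-1],[0.4,0.31,0.34,0,0,0,-1],[0.52,0.4,0.47,0,0,0,-1],[0.64,0.49,0.6,0,0,0,-1],[0.77,0.58,0.73,0,0,0,-1],[0.89,0.67,0.86,0,0,0,-1],[1.01,0.76,0.99,0,0,0,-1],[1.14,0.85,1.12,0,0,0,-1],[1.26,0.94,1.25,0,0,0,-1],[1.38,1.03,1.37,0,0,0,-1],[1.5,1.13,1.5,0,0,0,-1]])

```text
clock: 9.92
tool_pos: [0.5482, 0.2975, 0.1113]
tool_rot: [[0.615, 0.597, 0.515], [0.457, -0.802, 0.384], [0.642, -0.001, -0.766]]
contact_force: [-1.1, 1.0, -6.1]
grip_width: 0.317
grasp_force: 45.0
```

```bash
python3 -c "
from h import *
ft()"
```

```text
9.9167 [0.5482 0.2975 0.1113] Ft [-4.1 -1.5  4.5] Mgrasp [-0.   -0.03  0.2 ] along/lat mm [42.1  1.2 -2.8] rot [0.02 0.05 0.04]
```

Request:
arm_command(motion=[[0.15,0.11,0.16,0,0,0,-1],[0.31,0.23,0.32,0,0,0,-1],[0.46,0.34,0.48,0,0,0,-1],[0.62,0.46,0.64,0,0,0,-1],[0.8,0.6,0.84,0,0,0,-1],[0.98,0.73,1.03,0,0,0,-1],[1.17,0.87,1.22,0,0,0,-1],[1.35,1.01,1.41,0,0,0,-1],[1.6,1.19,1.67,0,0,0,-1],[1.85,1.37,1.93,0,0,0,-1],[2.1,1.55,2.2,0,0,0,-1],[2.5,1.8,2.6,0,0,0,-1]])

```text
clock: 10.92
tool_pos: [0.5736, 0.3155, 0.1378]
tool_rot: [[0.615, 0.597, 0.516], [0.457, -0.802, 0.384], [0.643, -0.0, -0.766]]
contact_force: [-0.4, -0.7, -1.8]
grip_width: 0.316
grasp_force: 45.0
```

```bash
python3 -c "
from h import *
ft();prof('w7')"
```

```text
10.9167 [0.5736 0.3155 0.1378] Ft [-1.7  0.3  0.9] Mgrasp [ 0.03 -0.42 -0.06] along/lat mm [83.   1.9 -3.1] rot [0.02 0.02 0.03]
16 293 340; 20 290 343; 24 287 346; 28 284 349; 32 282 351; 36 281 352; 40 279 354; 55 274 359; 70 270 363; 85 268 365; 100 267 367; 115 266 383; 130 267 387; 145 268 378; 160 272 362; 175 277 356; 190 288 347; 205 296 340; 250 290 346; 265 288 349; 280 230 419;
```

Clear of the well at 83 mm, with no slip. Lift, level and retract.

Request:
arm_command(motion=[[0.3,0.2,3,0,0,0,-1],[0.3,0.2,6,0,0,0,-1],[0.3,0.2,9,-2,3,0,-1],[0,0,11,-5,7,0,-1],[-2,-1,12,-8,11,0,-1],[-5,-3,12.5,-11,15,0,-1],[-8,-5,13,-14,19,0,-1],[-11,-7,13,-17,23,0,-1],[-14,-8.5,13,-20,27,0,-1],[-17,-10,13,-22,30,0,-1],[-19,-11.5,13,-23.8,32.1,0,-1],[-19,-11.5,13,-23.8,32.1,0,-1]])

```text
clock: 11.97
tool_pos: [0.3815, 0.1995, 0.2677]
tool_rot: [[0.803, 0.596, -0.002], [0.596, -0.803, -0.001], [-0.002, -0.001, -1.0]]
contact_force: [1.3, 0.4, -2.9]
grip_width: 0.315
grasp_force: 45.0
```

```bash
python3 -c "
from h import *
ft();prof('w8');delta(pose(0,0),np.array([.40,-.256,.25]));print(manip.sense()['joint_positions'].round(2))"
```

```text
11.9667 [0.3815 0.1995 0.2677] Ft [1.3 0.5 2.9] Mgrasp [ 0.1  -0.17 -0.02] along/lat mm [  -4.6  -19.5 -246.2] rot [-2.388e+01  3.224e+01  2.000e-02]
16 294 339; 20 290 342; 24 288 345; 28 285 348; 32 283 350; 36 282 351; 40 280 353; 55 274 359; 70 270 363; 85 268 365; 100 267 367; 115 267 383; 130 267 385; 145 268 377; 160 272 362; 175 278 356; 190 288 347; 205 296 419; 250 291 346; 265 288 349; 280 230 419; t 12.0167 shift cm [  1.69 -45.64  -1.78] rot deg [ -0.09   0.09 -36.58]
[ 0.3  -0.29  1.94  0.    1.49  1.23]
```

Request:
arm_command(motion=[[-1,-3,0,0,0,-3,-1],[-1.5,-7,0,0,0,-6,-1],[-2,-11,0,0,0,-9,-1],[-2,-15,0,0,0,-12,-1],[-2,-19,0,0,0,-15,-1],[-2,-23,0,0,0,-18,-1],[-2,-27,0,0,0,-21,-1],[-2,-31,-0.5,0,0,-24,-1],[-1,-35,-1,0,0,-27,-1],[0,-39,-1.5,0,0,-30,-1],[1,-43,-1.8,0,0,-34,-1],[1.7,-45.6,-1.8,0,0,-36.6,-1]])

```text
clock: 13.02
tool_pos: [0.4008, -0.2598, 0.2487]
tool_rot: [[1.0, -0.006, 0.002], [-0.006, -1.0, -0.0], [0.002, 0.0, -1.0]]
contact_force: [0.7, 0.3, -2.5]
grip_width: 0.314
grasp_force: 45.0
```

Request:
arm_command(motion=[[0,0,0,0,0,0,-1],[0,0,0,0,0,0,-1],[0,0,0,0,0,0,-1]])

```text
clock: 13.27
tool_pos: [0.4004, -0.2556, 0.2491]
tool_rot: [[1.0, -0.0, 0.001], [-0.0, -1.0, 0.002], [0.001, -0.002, -1.0]]
contact_force: [-0.6, -0.2, -3.2]
grip_width: 0.318
grasp_force: 45.0
```

```bash
python3 - <<'E'
from h import *
w=manip.get_image("wrist");c=manip.camera_info("wrist");sc=manip.get_image("scene");d=manip.get_image("side")
delta(pose(0,0),np.array([.40,-.256,.074]))
print("eye in wrist",proj(c,[.478,-.256,.013]))
o=np.zeros((600,800,3),np.uint8)
o[:240,:320]=cv2.resize(w,(320,240));o[:360,330:800]=cv2.resize(sc[270:450,210:445],(470,360));o[250:600,:320]=cv2.resize(d[230:405,200:360],(320,350))
cv2.imwrite("pics/c9.png",o[:,:,::-1]);cv2.imwrite("pics/w9.png",w[:,:,::-1]);cv2.imwrite("pics/d9.png",d[:,:,::-1])
E
```

```text
t 13.4167 shift cm [ -0.04  -0.13 -17.55] rot deg [-0.07  0.06 -0.08]
eye in wrist (np.float64(320.1503243631068), np.float64(138.404082044006))
```

View pics/c9.png

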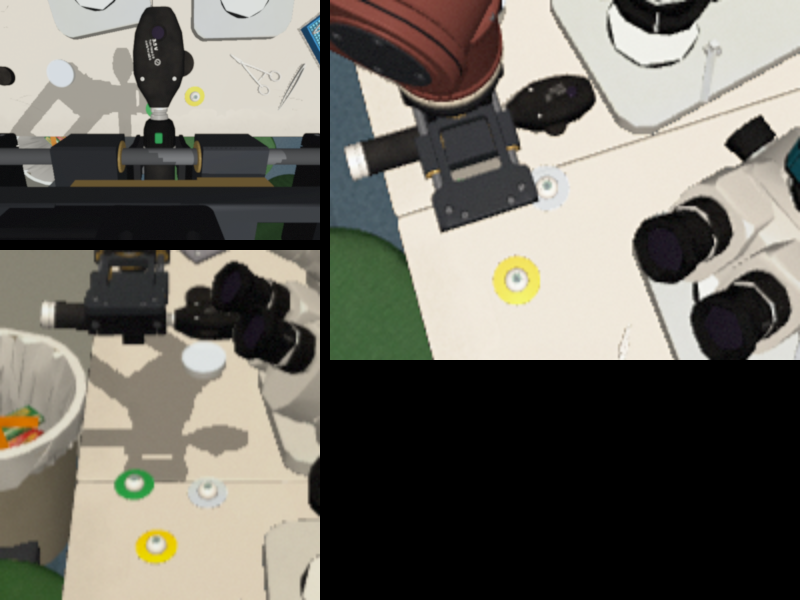

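The carried instrument looks level in both views. The eye is at side crop (207,490) and scene crop (550,186), under the head and hidden in the wrist view. Next I check tilt and eye position numerically.

```bash
python3 - <<'E'
from h import *
S,D=manip.camera_info("scene"),manip.camera_info("side")
s=manip.sense();g=s["tool_pos"]+s["tool_rot"]@[0,0,-.019]
for n,x in [("butt",-.094),("neck",.036),("sight",.078),("tip",.114)]:
    p=g+s["tool_rot"][:,0]*x;print(n,np.round(proj(S,p),1),np.round(proj(D,p),1))
d=cv2.imread("pics/d9.png");g2=cv2.cvtColor(d,cv2.COLOR_BGR2GRAY)
for u in [230,236,282,286,290,294,298,302]:
    col=g2[245:285,u];k=np.where(col<60)[0]+245;print(u,(k.min(),k.max()) if len(k) else None,end="; ")
print()
a=cv2.imread("pics/scene0.png");b=cv2.imread("pics/side0.png")
for im,(u,v),c in [(a,(318,362),S),(b,(304,350),D)]:
    p=im[v-14:v+14,u-14:u+14]
    q=cv2.cvtColor(p,cv2.COLOR_BGR2GRAY).astype(int);bg=cv2.cvtColor(p,cv2.COLOR_BGR2HSV)[:,:,1]
    i=np.unravel_index(q.argmin(),q.shape);m=q<q.min()+35;y,x=np.nonzero(m);pp=(x.mean()+u-14,y.mean()+v-14)
    print("pupil",pp,m.sum(),plane(c,*pp,.012))
    print("eye pred",proj(c,[.478,-.256,.013]))
E
```

```text
butt [218.4 353.3] [220.7 263.6]
neck [295.2 329.3] [284.  263.5]
sight [319.4 321.7] [304.3 263.5]
tip [340.  315.3] [321.7 263.5]
230 (np.int64(256), np.int64(268)); 236 (np.int64(257), np.int64(268)); 282 (np.int64(245), np.int64(271)); 286 None; 290 (np.int64(260), np.int64(270)); 294 (np.int64(251), np.int64(272)); 298 (np.int64(249), np.int64(273)); 302 (np.int64(249), np.int64(274)); 
pupil (np.float64(318.8333333333333), np.float64(356.8333333333333)) 24 [ 0.48273507 -0.24575267  0.012     ]
eye pred (np.float64(318.1990390803396), np.float64(362.1288826619733))
pupil (np.float64(303.7894736842105), np.float64(350.6842105263158)) 19 [ 0.477444   -0.26685399  0.012     ]
eye pred (np.float64(304.03574232534334), np.float64(346.83919770223685))
```

Eye estimates agree to about 3 mm. I'll lower beside the eye so the wrist camera can see both it and the head.

Request:
arm_command(motion=[[0,1.5,-2,0,0,0,-1],[0,3,-4,0,0,0,-1],[0,4.5,-6,0,0,0,-1],[0,6,-8,0,0,0,-1],[0,6,-10,0,0,0,-1],[0,6,-10,0,0,0,-1],[0,6,-10,0,0,0,-1]])

```text
clock: 14.0
tool_pos: [0.3997, -0.1945, 0.149]
tool_rot: [[1.0, 0.002, -0.001], [0.002, -1.0, 0.002], [-0.001, -0.002, -1.0]]
contact_force: [-0.0, 0.3, -2.8]
grip_width: 0.316
grasp_force: 45.0
```

```bash
python3 - <<'E'
from h import *
c=manip.camera_info("wrist");w=manip.get_image("wrist");d=manip.get_image("side");S,D=manip.camera_info("scene"),manip.camera_info("side")
delta(pose(0,0),np.array([.40,-.256,.074]));print("eye pred",proj(c,[.478,-.2565,.010]))
s=manip.sense();g=s["tool_pos"]+s["tool_rot"]@[0,0,-.019]
for n,x in [("butt",-.094),("sight",.078),("tip",.114)]: print(n,np.round(proj(D,g+s["tool_rot"][:,0]*x),1),np.round(proj(c,g+s["tool_rot"][:,0]*x),1))
o=np.zeros((600,800,3),np.uint8)
o[:280,:]=cv2.resize(w[:224],(800,280));o[285:600,:]=cv2.resize(d[250:329,160:360],(800,315),interpolation=cv2.INTER_CUBIC)
cv2.imwrite("pics/c10.png",o[:,:,::-1]);cv2.imwrite("pics/w10.png",w[:,:,::-1]);cv2.imwrite("pics/d10.png",d[:,:,::-1])
E
```

```text
t 14.1 shift cm [-0.11 -5.99 -7.7 ] rot deg [ 0.01  0.14 -0.02]
eye pred (np.float64(394.78782127652084), np.float64(133.91872289096955))
butt [228. 280.] [321.9 473.9]
sight [304.6 279.8] [323.9 113.8]
tip [320.5 279.8] [324.6   6.8]
```

View pics/c10.png

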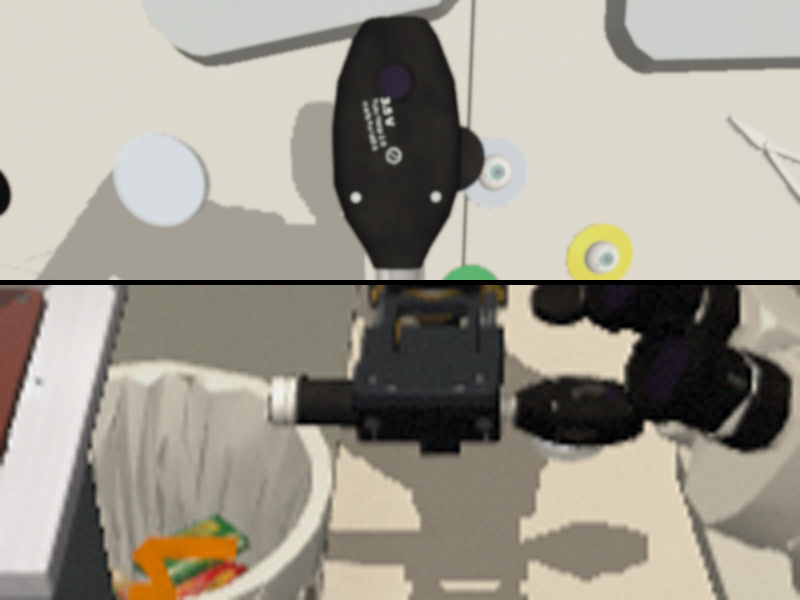

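The dome shows at wrist pixel (397.6,137.6) against (394.8,133.9) predicted, so the eye is near (0.4765,-0.257). The head width (100 px, where 104 would be level) and the side-view rows both say the head droops about 2.5° in the grip, so I'll correct for that in the final pose.

Request:
arm_command(motion=[[0,-1.5,0,0,-0.5,0,-1],[0,-3,-1,0,-1,0,-1],[-0.1,-4.5,-2.5,0,-1.5,0,-1],[-0.2,-6,-4,0,-2,0,-1],[-0.2,-6.2,-5.5,0,-2.5,0,-1],[-0.2,-6.2,-6.8,0,-2.5,0,-1],[-0.2,-6.2,-7.5,0,-2.5,0,-1],[-0.2,-6.2,-7.6,0,-2.5,0,-1],[-0.2,-6.2,-7.6,0,-2.5,0,-1],[-0.2,-6.2,-7.6,0,-2.5,0,-1],[-0.2,-6.2,-7.6,0,-2.5,0,-1],[-0.2,-6.2,-7.6,0,-2.5,0,-1]])

```text
clock: 15.1
tool_pos: [0.3988, -0.258, 0.0743]
tool_rot: [[0.999, 0.0, 0.045], [0.0, -1.0, 0.0], [0.045, -0.0, -0.999]]
contact_force: [-0.9, 0.0, -2.2]
grip_width: 0.315
grasp_force: 45.0
```

```bash
python3 - <<'E'
from h import *
S,D=manip.camera_info("scene"),manip.camera_info("side")
d=manip.get_image("side");sc=manip.get_image("scene")
delta(pose(0,-0.),np.array([.3993,-.2577,.074]));s=manip.sense();print(s["joint_vel"].round(3),s["contact_force"].round(1))
p=np.array([.4765,-.257,.093])
for x in (-.172,-.042,0,.036): print(x,np.round(proj(D,p+[x,0,0]),1),np.round(proj(S,p+[x,0,0]),1))
print("eye",proj(D,[.4765,-.257,.012]))
o=np.zeros((600,800,3),np.uint8)
o[:400]=cv2.resize(d[270:370,190:390],(800,400),interpolation=cv2.INTER_CUBIC);o[405:600,:400]=cv2.resize(sc[300:398,200:400],(400,195))
cv2.imwrite("pics/c11.png",o[:,:,::-1])
E
```

```text
t 15.2 shift cm [0.08 0.01 0.01] rot deg [-0.05  2.56 -0.01]
[-0.003  0.004  0.004 -0.001 -0.    -0.002] [ 0.1  0.1 -3. ]
-0.172 [226.8 323.6] [231.  379.9]
-0.042 [284.7 323.4] [297.1 358.8]
0 [303.4 323.4] [318.  352.2]
0.036 [319.4 323.4] [335.7 346.5]
eye (np.float64(303.3940615318577), np.float64(347.45350460346793))
```

View pics/c11.png

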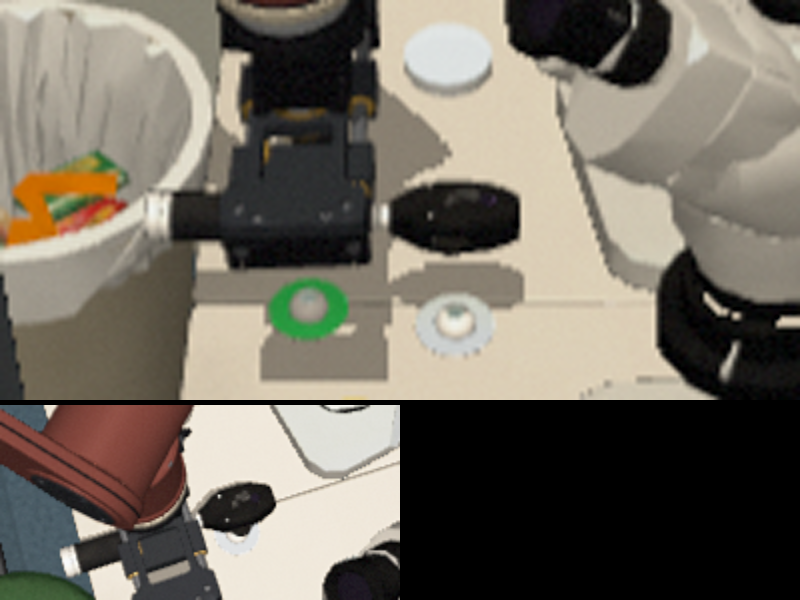

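The final side view shows the handle level: butt row 323.9 and neck 323.5, against 323.5 predicted. The head centre at column 303.5 is above the dome at 303.75, and the arm is still. Handing in.

```bash
python3 -c "
from station import manip
print(manip.close_job())"
```

```text
the job is handed in; nothing more can be done
None
```

The ophthalmoscope is out of the stand and held level, switch side up, with the middle of its head about 8 cm above the practice eye's dome (about 3 mm uncertain sideways). The job was handed in at about 15 s; the first pull jammed and slipped in the grip, so I regripped and drew it out slowly.

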